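Close the well that can be closed

TASK

One of the condiment box's wells still needs its lid: put the spare lid on the open well whose contents lie below the rim, so that it sits level and fully home, and leave the other wells, their contents and everything around as they are. The spare lid lies flush in its rest: press it down at the scoop end so the other end tips up, lift it out by that raised end, lay it flat on the worktop and let go, then take it again by its two short ends, because the box leaves no finger room at its long sides.

Things in the scene. Friction and masses are not known exactly. Their poses are not given: they have to be found in the camera images.
- well_box: Fixed light-wood box with three wells, 56 (x) x 194 (y) x 50 mm to its rim. Origin: centre of its underside, on the worktop; z up. Wells in a row along y, mouths 46 (x) x 34 (y) mm, floor 5 mm up. At y = -93, -31, 31, 93 mm fins, 6 mm thick, 40 mm long, rise 14 mm above the rim: 5 mm between a seated lid's long side and a fin, no finger room; its short ends (front, back) are free.
- well_0 (a point): Centre of the mouth of well 0, at rim height (50 mm above the worktop); y = -62 mm in the box's frame. Axes as the box. At the start one well is covered, one has a stamp standing out of it, one holds a short cork; which is which varies.
- well_1 (a point): Centre of the mouth of well 1, at rim height (50 mm above the worktop); y = 0 mm in the box's frame. Axes as the box. At the start one well is covered, one has a stamp standing out of it, one holds a short cork; which is which varies.
- well_2 (a point): Centre of the mouth of well 2, at rim height (50 mm above the worktop); y = 62 mm in the box's frame. Axes as the box. At the start one well is covered, one has a stamp standing out of it, one holds a short cork; which is which varies.
- rest_top (a point): Fixed light-wood lid rest: block 92 (x -47 to +45) x 70 (y) x 34 mm high. This point: on its top (z = 34 mm), over the centre of the lid lying flush in it; z up, x along the slot. Slot x -41 to +33, y -25 to +25 mm; the 10 mm gap at its -x end is the scoop. The lid lies on a rocking cradle pivoted at x = -4 mm, 8 mm below the top. Press the lid near its -x end: its +x end rises.
- cradle (a joint): Tilt of the cradle: 0 = lid flush, up to its stop at 0.42 rad as the scoop end is pressed. Stiff (0.03 N m of friction: about 2 to 5 N near the lid's end); stays where it is left. At 0.42 rad the raised end's top is 14 mm and its lower edge 6 mm above the block, its two long sides free to be pinched (firmly: a weak pinch lets it swing).
- lid_mid (a point): Loose lid: plain brown wooden tile 62 (x) x 46 (y) x 8 mm, ends alike, with a plug 38 x 26 x 4 mm under it; 60 g. This point: its centre, 6 mm above the plug's underside, 2 mm above the tile's lower face; z up. Starts flush in the rest, axes as the rest's. Seated: length (x) along the box's x, tile on the rim, plug in the well with 4 mm play each way, this point 52 mm above the worktop.
- lid: The same loose lid; origin at the centre of its plug's underside.
- cover_mid (a point): A second lid like the loose one, already seated on one well; its centre as for the loose lid. Leave it.
- stamp_mid (a point): Turned wooden cookie stamp, 28 x 28 x 62 mm, standing in one well with its top 17 mm above the rim, so that no lid can seat there; this point is its centre, half-way up. Leave it.
- cork_mid (a point): Short bottle cork, 26 mm across, 24 mm high, on the floor of one well, wholly below the rim; this point is its centre. Leave it there.
- cabinet_edge (a point): Middle of the lower front edge of the wall cabinet overhead, 466 mm above the worktop (always there). The edge is level, 790 mm long, along world (0.5, -0.866, 0); the cabinet lies beyond it towards world (0.866, 0.5, 0). Keep the wrist clear of it: work with the fingertips some 0.1 m or more in front of the edge and carry low.
- tub_mid (a point): Fixed clear plastic tub, 99 x 156 x 58 mm, its long side turned 0.66 rad from world y towards -x; its centre, half-way up (always there).
- tin_mid (a point): Round dark tin, 66 mm across, 45 mm high. Bystander, loose; this point is its centre, half-way up. Leave it where it stands.
- jar_mid (a point): Small glass jar of pebbles, 72 x 63 x 85 mm. Bystander, loose; this point is its centre, half-way up. Leave it where it stands.
- black_vase_mid (a point): Small faceted black vase, 36 x 57 x 93 mm. Bystander, loose; this point is its centre, half-way up. Leave it where it stands.
- ball_mid (a point): Ball of wound cord, 70 mm across, 57 mm high, flat underneath. Bystander, loose; this point is its centre, half-way up. Leave it where it stands.
There are look-alikes about, which are no part of the job. Leave any orange look-alike of the part that bears rest_top alone.

How it is judged:
By the outcome, as a careful person would: the job done as asked, in the order asked, and still so for the second after the job is handed in, with the robot touching nothing.
It also fails if it takes over 66 s, if anything falls off the work surface, if the arm or the gripper's body presses on something with over 40 N, if the wrist force passes 120 N, or if a joint passes its speed limit or range.

ROBOT

A 7-joint arm with a two-finger parallel gripper is mounted at the origin on a cart in front of the work surface, level with it; the furniture and walls round the work are solid. World frame = base frame: x ahead of the robot, y to its left, z up, the work surface at z = 0. Lengths are in mm, angles in rad, forces in N, time in s.
With the tool pointing down it reaches from about 400 to 850 mm from the base axis. Payload 10.4 kg.
Tool frame: the origin (TCP) lies midway between the tips of the shut fingers; the grasp point (between the pads) lies 19 mm behind it (manip.pinch_z is the z of the grasp point in the tool frame, in mm); z points along the fingers, y is the line along which they close (so a half turn about z gives the same grasp; the last joint's range is limited). The gripper opens to 85 mm and grips with 20 to 120 N. Pads are 22 mm wide; open, the fingers measure 114 mm over their backs; the gripper's body (76 mm by 85 mm) begins 54 mm behind the grasp point. The pads swing forward as they close: fully open they stand 13 mm farther back than shut.
Start: joints at [-1.322, 0.332, -0.065, 1.46, 0.022, 1.35, -0.088], TCP at [167.777, 602.084, 201.738] pointing down, gripper open.
Joint ranges: [-2.6, 2.6], [-0.5, 2.12], [-1.47, 1.34], [0.16, 2.42], [-1.27, 4.41], [0.06, 2.06], [-2.6, 2.6]. Speed limits (rad/s): [2.22, 2.22, 2.79, 2.79, 3.14, 3.14, 3.14].

INTERFACE

Orientations are given as [roll, pitch, yaw] about the fixed x, y, z axes, in that order (R = Rz(yaw) Ry(pitch) Rx(roll)).
In Python, from cell import manip, vision, sign_off, cut_out gives the robot as it stands.
- The arm moves only by the tool step_arm, never from a script. Its argument "deltas" is one flat list of numbers, 5 for each row, row after row: the finger opening in mm, from 0 to 85.4, then the shift along the tool's x, y, z in mm, then the turn about the tool's z in degrees. A call has 1 to 5 rows; each row shifts and turns the commanded pose from where the row before left it, along the tool's axes as they then stand; what a row does not reach is not made up. A row lasts 1/10 s, in which the tool goes at most 50 mm and 8.59 degrees, less where a joint would pass 70% of its speed; a pose out of reach is approached as far as the arm can. A call with a gripper value outside its range is refused whole. The fingers move at their own pace and stop on an object; "grip_force" is the grip in N (left out, the last holds). Time passes only in rows, so rows that do not move let the fingers close. It gives the time, the measured TCP pose, the force, the opening and the grip force at its end, in the units of the state.
- manip.read_state(): the state, without advancing time (a new reading comes with each control period).
- vision.capture(name): name is "scene" or "top" or "wrist"; returns (picture, depth): 384x512x3 uint8, red, green, blue; 384x512 float32, mm along the optical axis (not along the pixel's ray), 0 where there is no reading.
- vision.camera_info(name): a dict with "fx", "fy", "cx", "cy" (pixels), "extrinsics" (4x4, takes a point from world to camera coordinates); the wrist camera has in their place "T_tool_cam" (4x4, takes a point from camera to tool coordinates, whose origin is the TCP and whose axes are the flange's). Camera axes: x right, y up, looking along -z (the intrinsics and any distortion apply to the point x, -y, -z); pixel columns grow to the right and rows downward; lengths in mm; the calibration is good to about 2 mm. A picture is of the moment at which its call begins: read the wrist's pose just before it. camera_info takes no time and is no camera call.
- sign_off(): hands the job in; it is judged then, once.
Trained networks look in the newest picture that a camera, given by its name, has taken for a name from the list of things; names that differ only in an ending like _2 or _b are one class to them, and where a whole thing is asked for, a point or a joint stands for the part that bears it (a point fixed in the world has none). Each returns a list of dicts, best first, with "confidence" (0 to 1); they miss things now and then, are a little off and sometimes report something else, mostly with a low value. They report only what shows in the picture. A call takes as long as a camera call. They do not tell look-alikes from the thing itself.
- cut_out(camera, label): "region" (384x512 bool, what is visible of it) and "rect" ([left, top, right, bottom] in pixels, round what is visible of it).
The state is a dict: "clock": time; "q": joint angles; "joint_vel": joint speeds; "tau": joint torques, N m; "position": TCP position; "orientation": TCP orientation; "force": force on the tool from outside, world axes, zero at the start; "wrist_torque": the same for the moment, N m; "grip_width": finger opening in mm; "grip_force": force on a finger pad.
Only numpy, scipy, OpenCV 4.12 (cv2) and the standard library are available. Lean on these libraries where they do the work, as an engineer would, in place of code of your own. Each camera call takes 0.05 s, during which the arm holds its last target. There are 200 camera calls.

## Working session

There is one attempt and no reset: what is moved stays moved. The work goes in short steps, Python scripts to look and compute and a tool call to move; the robot and the scene stay as the last step left them, time stands still between calls to the robot, and variables do not carry over. Pictures are saved under pics/ and viewed, at most 10 in all, crops included, and the job is handed in when it is done.

Besides the shell and the picture viewer there is one more tool, called after "Call:" as name(argument=value, ...) on one line, values as JSON. step_arm: Moves the arm, as the interface text tells. Its arguments: {"type":"object","properties":{"deltas":{"type":"array","items":{"type":"number"}},"grip_force":{"type":"number"}},"required":["deltas"]}

```bash
mkdir -p pics; ls
cat > h.py <<'E'
import numpy as np, cv2
from cell import manip, vision, sign_off, cut_out
from scipy.spatial.transform import Rotation as Ro
def Ttool(s):
    T=np.eye(4); T[:3,:3]=Ro.from_euler('xyz',s['orientation']).as_matrix(); T[:3,3]=s['position']; return T
def cam(name,s=None):
    i=vision.camera_info(name)
    if 'extrinsics' in i and i['extrinsics'] is not None: C=np.linalg.inv(np.array(i['extrinsics']))
    else: C=Ttool(s or manip.read_state())@np.array(i['T_tool_cam'])
    return i,C
def pts(i,C,d,mask=None):
    v,u=np.nonzero((d>0) if mask is None else (mask&(d>0)))
    z=d[v,u]; P=np.stack([(u-i['cx'])/i['fx']*z,-(v-i['cy'])/i['fy']*z,-z,np.ones_like(z)])
    return (C@P)[:3].T,u,v
def proj(i,C,p):
    q=np.linalg.inv(C)@np.append(p,1); return i['cx']+i['fx']*q[0]/-q[2], i['cy']+i['fy']*q[1]/q[2]
def take(name):
    s=manip.read_state(); im,d=vision.capture(name); i,C=cam(name,s); return im,d,i,C
def save(n,im): cv2.imwrite('pics/'+n,cv2.cvtColor(im,cv2.COLOR_RGB2BGR))
E
python3 - <<'E'
from h import *
print(manip.read_state(), manip.pinch_z)
a={}
for n in ['scene','top','wrist']:
    im,d,i,C=take(n); print(n,{k:v for k,v in i.items() if k not in('extrinsics',)},C.round(2).tolist())
    a[n]=im
    for l in ['well_box','rest_top','lid','stamp_mid','cork_mid','cover_mid','tin_mid','jar_mid','black_vase_mid','ball_mid','tub_mid']:
        for r in cut_out(n,l)[:3]:
            if r['confidence']<.3: continue
            m=r['region']; P,_,_=pts(i,C,d,m); print(n,l,round(r['confidence'],2),np.array(r['rect']).round().tolist(),np.median(P,0).round() if len(P) else None, P.max(0).round() if len(P) else None)
save('st.png',cv2.resize(np.vstack([a['scene'],a['top']]),(0,0),fx=.78,fy=.78)); 
save('scene.png',cv2.resize(a['scene'],(800,600))); save('top.png',cv2.resize(a['top'],(800,600)))
E
```

```text
pics
{'clock': 0.0, 'q': array([-1.32161465,  0.33288386, -0.06469795,  1.46095708,  0.02160109,
        1.34987045, -0.0884915 ]), 'joint_vel': array([ 7.19825734e-04, -1.15475855e-03,  1.44291413e-04,  1.85669656e-04,
       -7.46081980e-05, -6.36210177e-04, -3.71262045e-04]), 'tau': array([ 1.48065078e-04, -6.25434351e+01,  4.93089901e-02, -3.91616321e+01,
        1.62576092e-02,  9.57828888e-03, -8.63642811e-06]), 'position': array([167.67689237, 601.65644304, 200.90093446]), 'orientation': array([-3.14017102e+00,  6.69723091e-05,  2.86983915e+00]), 'force': array([ 0.99921552, -0.81851936,  0.09841731]), 'wrist_torque': array([ 0.00421119, -0.00041784,  0.01270156]), 'grip_force': 0.0, 'grip_width': 85.28915596507807} -18.700000000000003
scene {'fx': 449.0287951523147, 'fy': 449.0287951523147, 'cx': 250.70103023525039, 'cy': 192.63374845574785} [[0.84, 0.42, -0.35, -17.64], [-0.55, 0.66, -0.52, -567.21], [0.01, 0.62, 0.78, 1408.9], [0.0, 0.0, 0.0, 1.0]]
scene well_box 0.62 [259.0, 225.0, 302.0, 280.0] [531.  29.  44.] [573. 160.  72.]
scene rest_top 0.96 [163.0, 218.0, 185.0, 24
[... 300 characters left out ...]
0.64 [271.0, 238.0, 288.0, 257.0] [539.  59.  60.] [570.  83.  68.]
scene tin_mid 0.58 [267.0, 276.0, 283.0, 302.0] [443. -44.  45.] [480.  -3.  54.]
scene tin_mid 0.51 [206.0, 203.0, 229.0, 232.0] [423. 295.  32.] [476. 370.  46.]
scene jar_mid 0.7 [245.0, 190.0, 264.0, 215.0] [569. 269.  77.] [642. 368.  91.]
scene jar_mid 0.44 [256.0, 226.0, 304.0, 279.0] [528.  27.  43.] [573. 185.  72.]
scene black_vase_mid 0.69 [301.0, 204.0, 315.0, 225.0] [701. 123.  62.] [768. 195. 101.]Traceback (most recent call last):
  File "<stdin>", line 8, in <module>
ValueError: it knows: ball_mid, black_vase_mid, cork_mid, cover_mid, cradle, jar_mid, lid, lid_mid, rest_top, stamp_mid, tin_mid, well, well_box
```

Run:
```python
from h import *
a={}
for n in ['top','wrist']:
    im,d,i,C=take(n); print(n,{k:v for k,v in i.items() if k in('fx','cx','cy')},C.round(2).tolist())
    a[n]=im
    np.savez(n+'0.npz',im=im,d=d,C=C)
    for l in ['well_box','rest_top','lid','stamp_mid','cork_mid','cover_mid','well','ball_mid']:
        for r in cut_out(n,l)[:3]:
            if r['confidence']<.3: continue
            m=r['region']; P,_,_=pts(i,C,d,m); print(n,l,round(r['confidence'],2),np.array(r['rect']).round().tolist(),np.median(P,0).round() if len(P) else None, P.max(0).round() if len(P) else None)
im,d,i,C=take('scene'); np.savez('scene0.npz',im=im,d=d,C=C)
save('st.png',np.hstack([cv2.resize(im[170:320,130:330],(400,300)),cv2.resize(a['wrist'],(400,300))])); save('top.png',cv2.resize(a['top'],(800,600)))
print(manip.read_state()['clock'])
```

```text
top {'fx': 466.56453224505594, 'cx': 253.5806689287852, 'cy': 195.97500736494322} [[0.03, 0.99, -0.1, 385.76], [-1.0, 0.03, 0.02, 216.79], [0.02, 0.1, 1.0, 1418.96], [0.0, 0.0, 0.0, 1.0]]
top well_box 0.59 [262.0, 184.0, 333.0, 197.0] [541.  36.  49.] [570. 156.  72.]
top rest_top 0.77 [181.0, 264.0, 215.0, 300.0] [258. 349.  26.] [308. 398.  42.]
top rest_top 0.62 [193.0, 211.0, 227.0, 244.0] [422. 315.  33.] [474. 370.  42.]
top lid 0.86 [195.0, 214.0, 220.0, 237.0] [429. 319.  34.] [460. 354.  43.]
top cork_mid 0.43 [316.0, 190.0, 319.0, 195.0] [542.  -0.  29.] [548.   7.  36.]
top cover_mid 0.8 [288.0, 180.0, 305.0, 203.0] [542.  60.  57.] [570.  84.  65.]
top well 0.97 [262.0, 181.0, 332.0, 200.0] [539.  82.  48.] [570. 158.  72.]
top well 0.53 [197.0, 216.0, 223.0, 237.0] [428. 319.  34.] [460. 354.  43.]
top ball_mid 0.72 [249.0, 229.0, 269.0, 248.0] [392. 170.  47.] [426. 203.  62.]
top ball_mid 0.69 [265.0, 179.0, 332.0, 201.0] [541.  36.  49.] [579. 158.  72.]
wrist {'fx': 289.31377302071667, 'cx': 255.869397582723, 'cy': 186.8639206152491} [[0.27, -0.92, -0.27, 99.12], [0.96, 0.26, 0.08, 620.93], [-0.0, -0.28, 0.96, 374.72], [0.0, 0.0, 0.0, 1.0]]
wrist rest_top 0.88 [60.0, 236.0, 130.0, 294.0] [241. 338.  26.] [277. 394.  37.]
wrist rest_top 0.82 [91.0, 349.0, 108.0, 383.0] [411. 281.  32.] [437. 549. 298.]
wrist lid 0.4 [102.0, 368.0, 111.0, 384.0] [425. 293.  34.] [437. 553. 303.]
1.5
```

View pics/top.png

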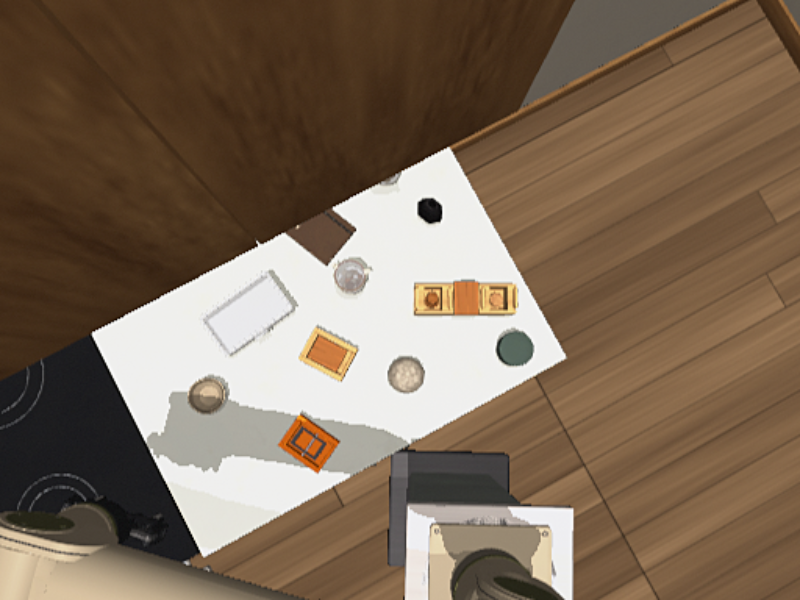

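View pics/st.png

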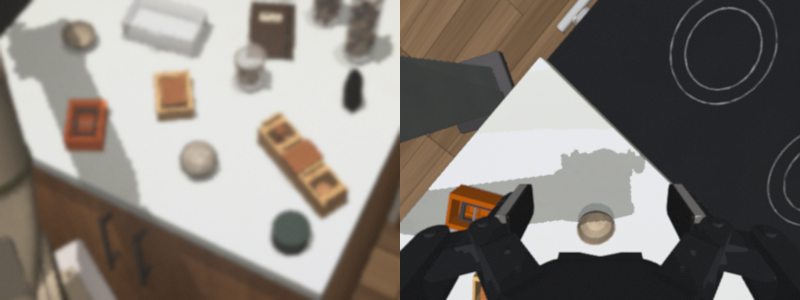

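Run:
```python
from h import *
f=np.load('top0.npz'); i=vision.camera_info('top'); C=f['C']; d=f['d']; im=f['im']
P,u,v=pts(i,C,d)
def rect(m,z0):
    # reproject pixels to plane z0
    uu,vv=u[m],v[m]; r=np.stack([(uu-i['cx'])/i['fx'],-(vv-i['cy'])/i['fy'],-np.ones(len(uu))]); w=C[:3,:3]@r; t=(z0-C[2,3])/w[2]
    X=(C[:3,3:]+w*t)[:2].T.astype(np.float32); return cv2.minAreaRect(X)
near=(abs(P[:,0]-425)<65)&(abs(P[:,1]-318)<65)&(P[:,2]>18)&(P[:,2]<60)
print('rest',rect(near,34), np.median(P[near],0))
nb=(abs(P[:,0]-541)<60)&(abs(P[:,1]-60)<125)&(P[:,2]>30)&(P[:,2]<90)
print('box',rect(nb,55))
T=Ttool(manip.read_state()); print(np.linalg.inv(T)@cam('wrist')[1])
x0,y0=150,160
save('crop.png',np.hstack([cv2.resize(im[205:250,185:235],(400,360),interpolation=cv2.INTER_CUBIC),cv2.resize(im[170:212,255:340],(400,360),interpolation=cv2.INTER_CUBIC)]))
```

```text
rest ((427.51190185546875, 317.98388671875), (92.40087127685547, 69.75287628173828), 64.00920104980469) [428.97186936 321.15796733  33.78490187]
box ((539.8915405273438, 61.09198760986328), (59.31813049316406, 192.64410400390625), 1.8177545070648193)
[[ 2.44709414e-04  9.59511713e-01  2.81668623e-01  7.11864592e+01]
 [ 9.99999923e-01 -3.21366933e-04  2.25960352e-04 -2.46689723e-01]
 [ 3.07330586e-04  2.81668546e-01 -9.59511717e-01 -1.72982213e+02]
 [ 0.00000000e+00  0.00000000e+00  0.00000000e+00  1.00000000e+00]]
```

View pics/crop.png

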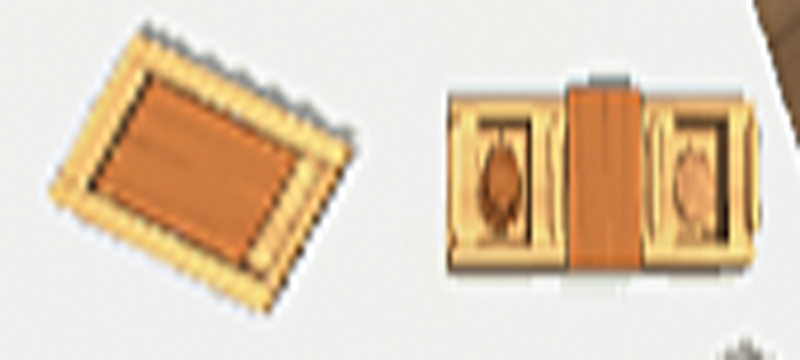

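```bash
cat > plan.py <<'E'
from h import *
import sys
# plan.py x y z yawdeg nrows [c: start pose override x y z yaw]
a=[float(t) for t in sys.argv[1:]]
s=manip.read_state(); 
if len(a)>5: p=np.array(a[5:8]); yaw=a[8]
else: p=np.array(s['position']); yaw=np.degrees(s['orientation'][2])
dy=(a[3]-yaw+180)%360-180; n=int(a[4]); dw=(np.array(a[:3])-p)/n
print('from',p.round(1),round(yaw,1),'dyaw',round(dy,1),'q7',s['q'][6].round(2),'t',s['clock'])
for k in range(n):
    y=np.radians(yaw+dy*k/n); R=Ro.from_euler('xyz',[np.pi,0,y]).as_matrix(); print((R.T@dw).round(1),round(-dy/n,2))
E
python3 plan.py 415 291 150 64 12
```

```text
from [167.7 602.1 201.7] 164.4 dyaw -100.4 q7 -0.09 t 1.5
[-26.8 -19.4   4.3] 8.37
[-29.4 -15.3   4.3] 8.37
[-31.3 -10.9   4.3] 8.37
[-32.5  -6.2   4.3] 8.37
[-33.1  -1.4   4.3] 8.37
[-32.9   3.4   4.3] 8.37
[-32.1   8.2   4.3] 8.37
[-30.6  12.7   4.3] 8.37
[-28.4  17.1   4.3] 8.37
[-25.6  21.    4.3] 8.37
[-22.3  24.5   4.3] 8.37
[-18.5  27.5   4.3] 8.37
```

Call:
step_arm(deltas=[85,-27,-19,4,8.4,85,-29,-15,4,8.4,85,-31,-11,4,8.4,85,-33,-6,4,8.4,85,-33,-1,4,8.4])

```text
clock: 2.0
position: [272.1, 472.3, 181.7]
orientation: [3.141, -0.0, 2.131]
force: [-0.0, -0.0, -0.6]
grip_width: 85.0
grip_force: 0.0
```

Call:
step_arm(deltas=[85,-33,3,4,8.4,85,-32,8,4,8.4,85,-31,13,4,8.4,85,-28,17,4,8.4,85,-26,21,4,8.4])

```text
clock: 2.5
position: [374.3, 341.8, 161.8]
orientation: [3.141, -0.001, 1.398]
force: [0.7, -0.4, 0.9]
grip_width: 84.9
grip_force: 0.0
```

Call:
step_arm(deltas=[85,-22,25,4,8.4,85,-19,28,4,8.4,85,0,0,0,0,85,0,0,0,0])

```text
clock: 2.9
position: [415.5, 290.0, 153.8]
orientation: [-3.141, -0.0, 1.11]
force: [0.3, 0.1, 0.9]
grip_width: 85.5
grip_force: 0.0
```

```bash
cat > w.py <<'E'
from h import *
import sys
n=sys.argv[1]
s=manip.read_state(); print(s['clock'],s['position'].round(1),np.degrees(s['orientation']).round(1),s['force'].round(1),s['grip_width'].round(1),s['q'].round(2))
im,d,i,C=take('wrist'); np.savez(n+'.npz',im=im,d=d,C=C); save(n+'.png',im)
E
python3 w.py w1
```

```text
Traceback (most recent call last):
  File "w.py", line 4, in <module>
    s=manip.read_state(); print(s['clock'],s['position'].round(1),np.degrees(s['orientation']).round(1),s['force'].round(1),s['grip_width'].round(1),s['q'].round(2))
                                                                                                                            ^^^^^^^^^^^^^^^^^^^^^
AttributeError: 'float' object has no attribute 'round'
```

```bash
sed -i "s/s\['grip_width'\].round(1)/round(s['grip_width'],1)/" w.py; python3 w.py w1
```

```text
2.9 [415.5 290.  153.8] [-180.    -0.    63.6] [0.3 0.1 0.9] 85.5 [-1.01  0.1   0.33  1.85 -0.03  1.2  -1.13]
```

View pics/w1.png

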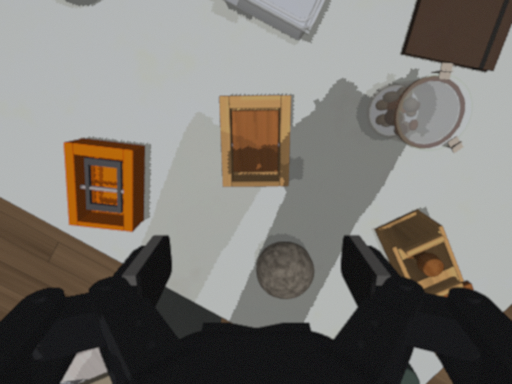

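```bash
cat > rest.py <<'E'
from h import *
import sys
f=np.load(sys.argv[1]+'.npz'); i=vision.camera_info('wrist'); C=f['C']; d=f['d']; im=f['im'].astype(int)
P,u,v=pts(i,C,d)
near=(np.hypot(P[:,0]-427,P[:,1]-318)<70)&(P[:,2]>27)&(P[:,2]<60)
print('rest3d',cv2.minAreaRect(P[near][:,:2].astype(np.float32)),np.median(P[near],0))
r=im[v,u]
def plane(m,z0):
    q=np.stack([(u[m]-i['cx'])/i['fx'],-(v[m]-i['cy'])/i['fy'],-np.ones(m.sum())]); w=C[:3,:3]@q; return (C[:3,3:]+w*((z0-C[2,3])/w[2]))[:2].T
# brown lid vs pale rim
X=plane(near,34); hue=r[near]; ratio=hue[:,2]/hue[:,0]; br=hue.sum(1)
ex=np.array([np.cos(np.radians(64)),np.sin(np.radians(64))]); ey=np.array([-ex[1],ex[0]])
c=np.array(cv2.minAreaRect(X.astype(np.float32))[0]); print('plane rect',cv2.minAreaRect(X.astype(np.float32)))
L=(X-c)@np.stack([ex,ey]).T
for lo in range(-50,50,4):
    m=(abs(L[:,1])<15)&(L[:,0]>=lo)&(L[:,0]<lo+4)
    if m.any(): print(lo,hue[m].mean(0).round(),P[near][m,2].mean().round(1))
E
python3 rest.py w1
```

```text
rest3d ((428.9337158203125, 319.083740234375), (91.92967224121094, 69.96379852294922), 64.00405883789062) [431.11859961 323.51313077  34.6044038 ]
plane rect ((429.0519104003906, 319.15985107421875), (91.55701446533203, 69.78217315673828), 63.913604736328125)
-46 [150. 117.  78.] 34.7
-42 [100.  78.  51.] 32.2
-30 [82. 55. 33.] 34.6
-26 [82. 52. 31.] 34.8
-22 [76. 49. 29.] 34.8
-18 [75. 48. 29.] 34.9
-14 [75. 48. 29.] 34.6
-10 [76. 49. 29.] 34.8
-6 [107.  67.  38.] 34.7
-2 [133.  84.  47.] 34.7
2 [139.  87.  48.] 34.7
6 [143.  89.  49.] 34.7
10 [144.  90.  50.] 34.6
14 [144.  90.  50.] 34.6
18 [144.  90.  50.] 34.6
22 [144.  90.  50.] 34.7
26 [144.  90.  50.] 34.7
30 [121.  80.  47.] 34.4
34 [174. 135.  87.] 34.6
38 [180. 141.  90.] 34.7
42 [171. 143. 100.] 34.5
```

```bash
python3 plan.py 416.8 294.4 45 64 3
```

```text
from [415.  290.8 153.8] 63.7 dyaw 0.3 q7 -1.13 t 2.95
[ 1.3  0.  36.3] -0.09
[ 1.3  0.  36.3] -0.09
[ 1.3  0.  36.3] -0.09
```

Call:
step_arm(deltas=[0,4,0,20,-0.3,0,0,0,30,0,0,0,0,30,0,0,0,0,28,0,0,0,0,0,0], grip_force=20)

```text
clock: 3.45
position: [414.3, 293.4, 42.7]
orientation: [-3.139, 0.005, 1.119]
force: [-0.7, 0.0, -0.6]
grip_width: 11.5
grip_force: 0.0
```

Call:
step_arm(deltas=[0,0,0,0,0,0,0,0,0,0,0,0,0,0,0])

```text
clock: 3.75
position: [417.8, 294.8, 47.3]
orientation: [3.141, -0.003, 1.116]
force: [0.2, 0.3, -0.2]
grip_width: -0.3
grip_force: 0.0
```

Call:
step_arm(deltas=[0,0,0,5,0,0,0,0,5,0,0,0,0,3,0,0,0,0,2,0,0,0,0,0,0])

```text
clock: 4.25
position: [416.9, 293.6, 30.3]
orientation: [-3.141, 0.001, 1.116]
force: [0.6, 0.4, -0.1]
grip_width: 0.2
grip_force: 0.0
```

Run:
```python
from h import *
for _ in range(1):
    s=manip.read_state(); print(s['position'].round(1),s['force'].round(1))
im,d,i,C=take('wrist'); np.savez('w2.npz',im=im,d=d,C=C)
P,u,v=pts(i,C,d)
ex=np.array([.438,.899]); ey=np.array([-.899,.438])
L=(P[:,:2]-[429,319.6])@np.stack([ex,ey]).T
for lo in range(-12,48,4):
    m=(abs(L[:,1])<15)&(L[:,0]>=lo)&(L[:,0]<lo+4)&(P[:,2]<70)
    if m.any(): print(lo,P[m,2].mean().round(1),m.sum())
```

```text
[416.9 293.6  30.3] [ 0.6  0.4 -0.1]
-12 34.8 305
-8 34.8 309
-4 34.7 310
0 34.8 334
4 34.7 326
8 34.8 337
12 34.7 354
16 34.7 352
20 34.7 357
24 34.8 366
28 26.3 504
32 34.5 211
36 34.7 370
40 34.8 425
44 19.0 296
```

Run:
```python
from h import *
f=np.load('w2.npz'); save('w2.png',cv2.resize(f['im'],(640,480)))
i=vision.camera_info('wrist');P,u,v=pts(i,f['C'],f['d']); D=np.zeros((384,512));D[v,u]=P[:,2]
print(D[100:384:12,256].round(0)); print(D[100:384:12,250].round())
```

```text
[ 35.  35.  35.  34.  34.  34.  35.  34.  35.  35.  34.  75.  87.  97.
  98.  99.  99.   0.   2. 136. 141. 145. 148. 152.]
[ 35.  36.  35.  35.  33.  35.  35.  34.  33.  35.  34.  75.  88.  97.
 106. 108. 107. 107. 109. 136. 142. 145. 148. 153.]
```

View pics/w2.png

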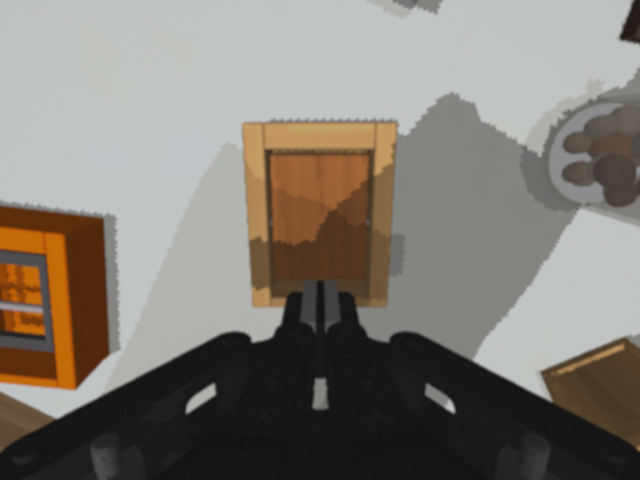

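Run:
```python
from h import *
f=np.load('w2.npz'); C=f['C']
i=vision.camera_info('wrist');P,u,v=pts(i,f['C'],f['d'])
ex=np.array([.438,.899]); ey=np.array([-.899,.438])
L=(P[:,:2]-[429,319.6])@np.stack([ex,ey]).T
for r in range(206,250,3):
    for c in (240,262,280):
        m=(v==r)&(u==c); print(r,c,L[m].round(1),P[m,2].round(1),f['im'][r,c],end=' | ')
    print()
print('tcp local',(np.array([416.9,293.6])-[429,319.6])@np.stack([ex,ey]).T)
```

```text
206 240 [[-19.2   8.8]] [34.4] [80 51 31] | 206 262 [[-19.   -4.8]] [34.9] [84 54 32] | 206 280 [[-18.8 -15.9]] [35.5] [81 54 32] | 
209 240 [[-21.    8.8]] [34.7] [80 52 33] | 209 262 [[-21.6  -4.9]] [33.4] [84 54 32] | 209 280 [[-21.1 -16. ]] [34.7] [82 54 32] | 
212 240 [[-23.    8.9]] [34.7] [78 50 29] | 212 262 [[-23.   -4.8]] [34.9] [84 56 33] | 212 280 [[-22.7 -16. ]] [35.7] [81 51 29] | 
215 240 [[-25.1   8.9]] [34.5] [78 50 29] | 215 262 [[-25.   -4.9]] [34.8] [84 55 34] | 215 280 [[-25.4 -16.2]] [33.8] [82 53 31] | 
218 240 [[-26.6   8.9]] [35.9] [79 51 32] | 218 262 [[-26.4  -4.8]] [36.4] [83 52 31] | 218 280 [[-27.3 -16.2]] [34.2] [81 52 30] | 
221 240 [[-28.9   8.9]] [35.2] [78 51 30] | 221 262 [[-28.9  -4.9]] [35.1] [80 50 29] | 221 280 [[-28.9 -16.2]] [35.2] [79 53 31] | 
224 240 [[-40.3  10.3]] [13.9] [78 60 41] | 224 262 [[-17.3  -4.2]] [66.1] [71 63 55] | 224 280 [[-41.  -18.2]] [12.4] [78 60 40] | 
227 240 [[-39.9   9.9]] [20.] [77 60 41] | 227 262 [[-18.   -4.2]] [68.3] [68 68 66] | 227 280 [[-40.8 -17.8]] [18.1] [76 61 41] | 
230 240 [[-40.5   9.8]] [23.4] [83 66
[... 202 characters left out ...]
. ]] [27.8] [75 59 41] | 
236 240 [[-21.7   6.9]] [70.9] [25 25 24] | 236 262 [[-17.5  -3.9]] [79.7] [67 66 65] | 236 280 [[-22.  -13.2]] [70.4] [32 26 25] | 
239 240 [[-22.3   6.8]] [73.] [26 25 27] | 239 262 [[-17.4  -3.9]] [82.9] [68 67 65] | 239 280 [[-21.2 -12.8]] [75.4] [20 23 25] | 
242 240 [[-21.9   6.6]] [77.] [29 29 31] | 242 262 [[-17.4  -3.8]] [85.7] [66 65 64] | 242 280 [[-21.8 -12.7]] [77.3] [23 22 27] | 
245 240 [[-21.2   6.3]] [81.4] [31 32 31] | 245 262 [[-17.7  -3.8]] [88.1] [68 67 66] | 245 280 [[-21.9 -12.4]] [80.1] [21 21 22] | 
248 240 [[-21.3   6.2]] [84.2] [36 35 35] | 248 262 [[-17.   -3.7]] [92.] [66 66 65] | 248 280 [] [] [24 23 27] | 
tcp local [-28.6738  -0.5101]
```

Run:
```python
from h import *
i=vision.camera_info('wrist'); Tc=np.array(i['T_tool_cam'])
for n,cols in (('w1',(150,160,168,346,355)),('w2',(246,250,262,266))):
    f=np.load(n+'.npz'); P,u,v=pts(i,Tc,f['d'])
    fing=(P[:,2]<-25 if n=='x' else P[:,2]<20)
    for c in cols:
        m=(u==c)&(P[:,2]<(60 if n=='w1' else 0)); k=np.argsort(v[m])[:40:5]; print(n,c,[(int(a),*b) for a,b in zip(v[m][k],P[m][k].round(0).astype(int).tolist())])
s=manip.read_state(); print(s['position'],s['orientation'],s['clock'],s['q'],s['tau'])
```

```text
w1 150 [(238, 11, -49, -51), (243, 11, -47, -57), (248, 11, -45, -61), (253, 11, -43, -66), (258, 11, -42, -69), (263, 9, -42, -70), (268, 7, -42, -70), (273, 6, -42, -71)]
w1 160 [(235, 11, -45, -48), (240, 11, -43, -53), (245, 10, -42, -57), (250, 8, -42, -57), (255, 5, -43, -57), (260, 4, -42, -59), (265, 2, -42, -60), (270, -1, -42, -60)]
w1 168 [(235, 9, -42, -44), (240, 7, -42, -46), (245, 5, -42, -47), (250, 3, -42, -48), (255, 0, -42, -48), (260, -2, -42, -49), (265, -4, -42, -50), (270, -7, -42, -50)]
w1 346 [(235, 11, 43, -48), (240, 9, 43, -49), (245, 7, 43, -50), (250, 4, 43, -50), (255, 2, 43, -51), (260, 1, 43, -53), (265, -2, 43, -54), (270, -4, 43, -54)]
w1 355 [(235, 11, 48, -48), (240, 11, 46, -54), (245, 11, 44, -58), (250, 11, 43, -62), (255, 9, 43, -63), (260, 7, 43, -64), (265, 5, 43, -64), (270, 2, 43, -63)]
w2 246 [(97, 74, -5, -3), (102, 71, -5, -5), (107, 69, -5, -5), (112, 66, -5, -4), (117, 63, -5, -5), (126, 58, -5, -5), (131, 55, -5, -4), (136, 53, -5, -5)]
w2 250 [(97, 74, -3, -3), (102, 71, -3, -4), (107, 69, -3, -5), (112, 66, -3, -5), (117, 63, -3, -4), (125, 59, -3, -6), (130, 56, -3, -5), (135, 53, -3, -4)]
w2 262 [(97, 74, 4, -4), (102, 71, 4, -5), (107, 69, 4, -5), (112, 66, 4, -5), (117, 63, 4, -4), (126, 58, 4, -4), (131, 55, 4, -4), (136, 53, 4, -5)]
w2 266 [(97, 74, 6, -3), (102, 71, 6, -4), (107, 69, 6, -4), (112, 66, 6, -5), (117, 63, 6, -5), (126, 58, 6, -6), (131, 55, 6, -5), (136, 53, 6, -5)]
[417.03944865 293.7383695   30.55159778] [-3.14149878e+00  2.67851523e-04  1.11570495e+00] 4.3 [-0.98813534  0.25721966  0.3194589   1.96338178 -0.09934108  0.93612372
 -1.0745595 ] [-5.11708815e-03 -4.71859181e+01  3.58799569e+00 -3.19800353e+01
 -7.13818918e-04 -3.02862818e-02  1.05621305e-02]
```

Call:
step_arm(deltas=[0,0,0,2,0,0,0,0,2,0,0,0,0,2,0,0,0,0,0,0])

```text
clock: 4.7
position: [416.9, 293.7, 24.4]
orientation: [-3.141, 0.0, 1.116]
force: [-0.3, 0.1, -0.2]
grip_width: -0.1
grip_force: 0.0
```

```bash
cat > lid.py <<'E'
from h import *
im,d,i,C=take('wrist'); np.savez('wl.npz',im=im,d=d,C=C)
s=manip.read_state(); print(s['clock'],s['position'].round(1),s['force'].round(1))
P,u,v=pts(i,C,d)
ex=np.array([.438,.899]); ey=np.array([-.899,.438])
L=(P[:,:2]-[429,319.6])@np.stack([ex,ey]).T
for lo in range(-32,48,4):
    m=(abs(L[:,1])<15)&(L[:,0]>=lo)&(L[:,0]<lo+4)&(P[:,2]<60)
    if m.any(): print(lo,P[m,2].mean().round(1),end='; ')
Q,_,_=pts(i,np.array(i['T_tool_cam']),d); m=(abs(Q[:,1])<5)&(abs(Q[:,0]-11)<2)&(Q[:,2]<-8); print('tip z tool',Q[m,2].max() if m.any() else None)
E
python3 lid.py
```

```text
4.75 [417.  293.8  24.6] [-0.5  0.1  0.7]
-32 34.5; -28 34.8; -24 34.8; -20 36.5; -16 34.7; -12 34.8; -8 34.7; -4 34.7; 0 34.7; 4 34.8; 8 34.8; 12 34.7; 16 34.7; 20 34.7; 24 34.7; 28 26.8; 32 34.5; 36 34.8; 40 34.7; 44 18.9; tip z tool -8.60969674619713
```

Call:
step_arm(deltas=[0,0,0,4,0,0,0,0,4,0,0,0,0,4,0,0,0,0,0,0])

```text
clock: 5.15
position: [416.7, 293.5, 12.0]
orientation: [-3.141, 0.001, 1.116]
force: [-0.7, 0.2, 0.4]
grip_width: 0.1
grip_force: 0.0
```

Call:
step_arm(deltas=[0,0,0,2,0,0,0,0,2,0,0,0,0,2,0,0,0,0,0,0])

```text
clock: 5.55
position: [417.0, 293.7, 6.5]
orientation: [-3.141, 0.0, 1.116]
force: [-0.5, -0.2, 0.0]
grip_width: -0.3
grip_force: 0.0
```

```bash
python3 lid.py
python3 - <<'E'
from h import *
im,d,i,C=take('scene'); save('s2.png',np.hstack([cv2.resize(im[180:260,160:280],(480,320),interpolation=cv2.INTER_CUBIC),cv2.resize(np.load('wl.npz')['im'],(320,320))]))
E
```

```text
5.6 [417.1 293.8   6.6] [ 0.4 -0.4  0.5]
-32 34.4; -28 34.7; -24 46.4; -20 43.8; -16 34.8; -12 34.7; -8 34.8; -4 34.8; 0 34.8; 4 34.7; 8 34.7; 12 34.7; 16 34.7; 20 34.8; 24 34.7; 28 25.9; 32 34.6; 36 34.8; 40 34.7; 44 17.0; tip z tool -26.691314283119624
```

View pics/s2.png

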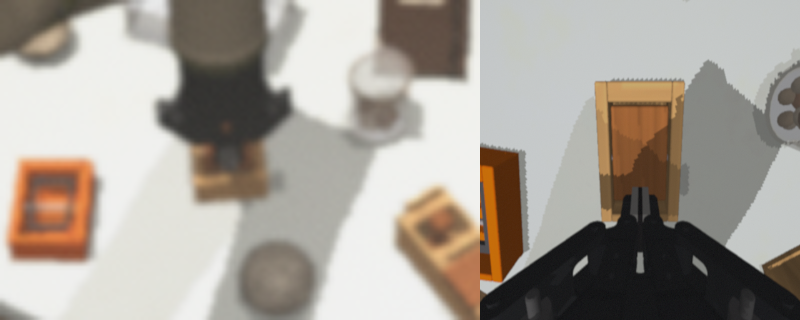

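Call:
step_arm(deltas=[0,0,0,2,0,0,0,0,2,0,0,0,0,2,0,0,0,0,0,0])

```text
clock: 6.05
position: [417.0, 293.4, 0.4]
orientation: [-3.141, 0.001, 1.115]
force: [-0.5, -1.1, 1.0]
grip_width: -0.1
grip_force: 0.5
```

```bash
python3 lid.py
```

```text
6.1 [417.1 293.7   0.5] [ 0.5 -0.1 -0.2]
-32 28.7; -28 29.5; -24 45.4; -20 42.7; -16 32.3; -12 33.3; -8 34.4; -4 35.3; 0 36.4; 4 37.3; 8 38.4; 12 39.3; 16 40.3; 20 41.4; 24 41.0; 28 27.2; 32 34.5; 36 34.7; 40 34.8; 44 19.0; tip z tool -29.687817952217472
```

Call:
step_arm(deltas=[0,0,0,1,0,0,0,0,1,0,0,0,0,1,0,0,0,0,0,0])

```text
clock: 6.5
position: [417.0, 293.6, -2.5]
orientation: [-3.141, 0.0, 1.116]
force: [-0.6, -2.1, 1.0]
grip_width: 0.1
grip_force: 1.1
```

```bash
python3 lid.py
```

```text
6.55 [417.  293.8  -2.4] [-0.9 -2.1  1. ]
-32 24.6; -28 25.7; -24 43.8; -20 42.3; -16 30.8; -12 32.6; -8 34.4; -4 36.2; 0 37.9; 4 39.7; 8 41.5; 12 43.3; 16 45.1; 20 46.8; 24 36.3; 28 18.3; 32 34.6; 36 34.7; 40 34.7; 44 21.8; tip z tool -30.18779802494913
```

Call:
step_arm(deltas=[0,0,0,-8,0,0,0,0,-20,0,60,22,0,0,0,60,23,0,0,0,60,0,0,0,0])

```text
clock: 7.05
position: [437.7, 337.7, 26.8]
orientation: [3.141, -0.003, 1.118]
force: [-0.3, -0.2, -0.3]
grip_width: 43.3
grip_force: 0.0
```

Call:
step_arm(deltas=[60,0,0,0,0,60,0,0,0,0,60,0,0,0,0])

```text
clock: 7.35
position: [436.8, 333.6, 25.8]
orientation: [-3.141, 0.0, 1.115]
force: [0.2, -0.2, 0.2]
grip_width: 60.1
grip_force: 0.0
```

```bash
python3 lid.py
python3 - <<'E'
from h import *
i=vision.camera_info('wrist'); f=np.load('wl.npz'); Q,u,v=pts(i,np.array(i['T_tool_cam']),f['d'])
for s in (-1,1):
    m=(abs(Q[:,1]*s-31)<3)&(abs(Q[:,0]-11)<1.5)&(Q[:,2]>-60); print(s,np.sort(Q[m,2])[-8:].round(1))
save('g1.png',f['im'])
E
```

```text
7.4 [436.8 333.7  25.8] [ 0.5 -0.4 -0.3]
-32 24.1; -28 25.5; -24 27.2; -20 29.0; -16 30.8; -12 32.6; -8 34.4; -4 36.2; 0 37.9; 4 39.7; 8 41.5; 12 43.4; 16 32.1; 20 27.8; 24 43.8; 28 40.4; 32 34.5; 36 34.8; 40 34.7; 44 18.2; tip z tool -8.930263730992948
-1 [-8.3 -8.3 -8.3 -8.2 -8.  -7.9 -7.8 -7.5]
1 [-8.4 -8.2 -8.1 -8.1 -8.1 -8.  -7.9 -7.7]
```

View pics/g1.png

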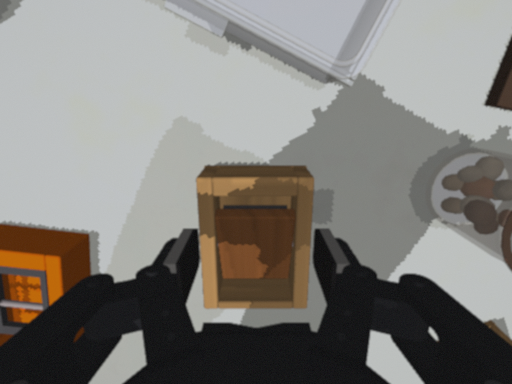

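Run:
```python
from h import *
i=vision.camera_info('wrist'); f=np.load('wl.npz'); Q,u,v=pts(i,np.array(i['T_tool_cam']),f['d'])
for c in (180,186,192,318,324):
    m=(u==c)&(v>222)&(v<250)&(Q[:,2]<-20); k=np.argsort(v[m])[:6]; print(c,[(int(a),*b) for a,b in zip(v[m][k],Q[m][k].round(1).tolist())])
```

```text
180 [(233, 10.7, -36.1, -45.1), (234, 11.2, -35.5, -47.4), (235, 11.0, -35.4, -48.1), (236, 10.8, -35.2, -48.7), (237, 10.5, -35.2, -49.1), (238, 11.1, -34.6, -51.3)]
186 [(228, 10.6, -34.6, -39.3), (229, 10.9, -34.2, -41.0), (230, 11.4, -33.6, -43.3), (231, 11.0, -33.6, -43.6), (232, 11.1, -33.2, -45.0), (233, 11.1, -33.0, -46.0)]
192 [(228, 10.5, -31.6, -39.1), (229, 11.0, -31.1, -41.3), (230, 11.0, -30.9, -42.4), (231, 11.2, -30.5, -44.0), (232, 11.1, -30.4, -44.9), (233, 11.1, -30.1, -46.1)]
318 [(228, 10.7, 31.8, -39.3), (229, 11.3, 31.2, -41.9), (230, 10.9, 31.2, -42.2), (231, 10.9, 30.9, -43.3), (232, 11.0, 30.7, -44.6), (233, 11.1, 30.4, -45.9)]
324 [(228, 10.6, 34.8, -39.2), (229, 10.4, 34.7, -39.9), (230, 11.2, 34.0, -42.8), (231, 11.5, 33.5, -44.5), (232, 11.4, 33.3, -45.5), (233, 11.1, 33.3, -45.9)]
```

Call:
step_arm(deltas=[60,0,0,10,0,60,0,0,10,0,60,0,0,5,0,60,0,0,0,0])

```text
clock: 7.8
position: [436.5, 333.8, -0.1]
orientation: [-3.141, 0.001, 1.116]
force: [0.6, -0.6, 0.2]
grip_width: 59.8
grip_force: 0.0
```

Call:
step_arm(deltas=[40,0,0,0,0,40,0,0,0,0,40,0,0,0,0,40,0,0,0,0], grip_force=90)

```text
clock: 8.2
position: [438.6, 335.1, 2.7]
orientation: [3.14, -0.003, 1.115]
force: [-1.9, -3.1, 20.6]
grip_width: 43.4
grip_force: 96.1
```

Call:
step_arm(deltas=[40,0,0,-2,0,40,0,0,0,0])

```text
clock: 8.4
position: [437.0, 334.4, 2.8]
orientation: [3.141, -0.0, 1.116]
force: [-1.0, -0.8, 8.0]
grip_width: 43.0
grip_force: 95.7
```

```bash
python3 lid.py
python3 - <<'E'
from h import *
s=manip.read_state(); print(s['force'],s['grip_width'],s['grip_force'])
f=np.load('wl.npz'); save('g2.png',f['im'])
E
```

```text
8.45 [437.1 334.3   2.8] [-0.2 -0.7  6.4]
-32 24.3; -28 26.0; -24 27.7; -20 29.6; -16 31.3; -12 33.1; -8 34.9; -4 36.7; 0 38.5; 4 40.1; 8 41.9; 12 43.4; 16 27.5; 20 32.5; 24 43.3; 28 36.7; 32 34.6; 36 34.7; 40 34.7; 44 18.5; tip z tool -31.244461993183705
[-0.18681975 -0.69544521  6.37303371] 43.257206614903254 94.70864990304108
```

View pics/g2.png

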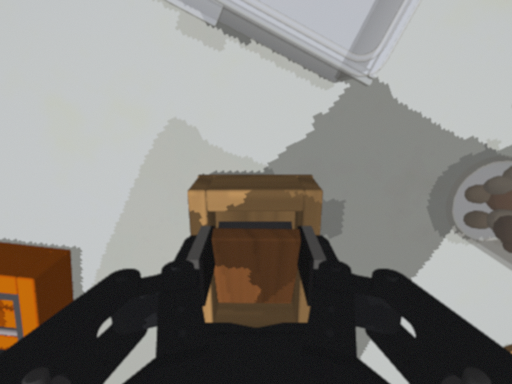

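Call:
step_arm(deltas=[40,0,0,-6,0,40,0,0,-12,0,40,0,0,-16,0,40,0,0,-16,0,40,0,0,0,0])

```text
clock: 8.95
position: [438.0, 335.2, 55.2]
orientation: [3.141, -0.004, 1.116]
force: [-0.6, 1.2, -0.7]
grip_width: 43.2
grip_force: 91.4
```

```bash
python3 lid.py
python3 - <<'E'
from h import *
f=np.load('wl.npz'); i=vision.camera_info('wrist'); Q,u,v=pts(i,np.array(i['T_tool_cam']),f['d'])
for lo in range(-20,20,3):
    m=(abs(Q[:,1])<15)&(Q[:,0]>=lo)&(Q[:,0]<lo+3)&(Q[:,2]<5)&(Q[:,2]>-60); print(lo,Q[m,2].mean().round(1),end='; ')
save('g3.png',f['im'])
E
python3 plan.py 500 226 48 2 9
```

```text
9.0 [437.4 334.8  53.9] [ 0.6  0.3 -0.5]
-12 5.2; -8 5.7; -4 14.1; 0 6.7; 4 6.8; 8 8.5; 12 34.0; 16 10.6; 20 21.8; 24 32.5; 28 36.3; 32 34.5; 36 34.7; 40 34.7; 44 17.9; tip z tool -37.81357936800862
-20 -34.0; -17 -35.3; -14 -36.7; -11 -37.9; -8 -39.3; -5 -40.5; -2 -41.9; 1 -43.2; 4 -44.6; 7 -43.1; 10 -39.9; 13 nan; 16 nan; 19 nan; from [437.4 334.8  53.9] 63.9 dyaw -61.9 q7 -1.1 t 9.0
[-7.8 11.6  0.7] 6.88
[-6.4 12.4  0.7] 6.88
[-4.8 13.1  0.7] 6.88
[-3.2 13.6  0.7] 6.88
[-1.6 13.9  0.7] 6.88
[ 0.1 13.9  0.7] 6.88
[ 1.8 13.8  0.7] 6.88
[ 3.4 13.5  0.7] 6.88
[ 5.  13.   0.7] 6.88<stdin>:4: RuntimeWarning: Mean of empty slice.
  ret = ret.dtype.type(ret / rcount)
```

View pics/g3.png

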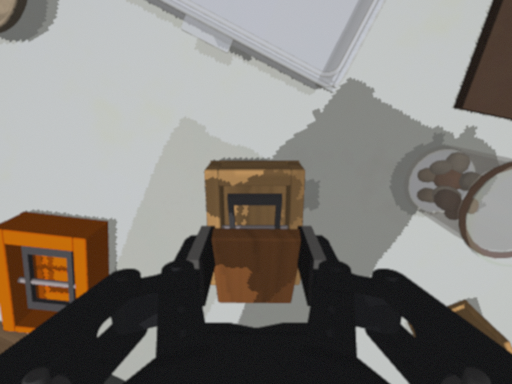

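Call:
step_arm(deltas=[40,-8,12,0,6.9,40,-6,12,0,6.9,40,-5,13,0,6.9,40,-3,14,0,6.9,40,-2,14,0,6.9])

```text
clock: 9.5
position: [471.6, 272.5, 51.9]
orientation: [3.141, 0.001, 0.509]
force: [-0.1, 0.7, 0.3]
grip_width: 43.2
grip_force: 91.3
```

Call:
step_arm(deltas=[40,0,14,0,6.9,40,2,14,10,6.9,40,3,13,10,6.9,40,5,13,10,6.9,40,0,0,15,0])

```text
clock: 10.0
position: [500.0, 223.3, 7.0]
orientation: [3.141, -0.001, 0.027]
force: [0.2, 0.2, -0.1]
grip_width: 43.4
grip_force: 91.4
```

Call:
step_arm(deltas=[40,0,0,10,0,40,0,0,5,0,40,0,0,0,0])

```text
clock: 10.3
position: [498.3, 225.6, -8.2]
orientation: [3.141, 0.001, 0.035]
force: [0.4, -0.7, -0.2]
grip_width: 43.1
grip_force: 91.4
```

```bash
cat > prof.py <<'E'
from h import *
im,d,i,C=take('wrist'); np.savez('wl.npz',im=im,d=d,C=C); s=manip.read_state(); print(s['clock'],s['position'].round(1),np.degrees(s['orientation'][2]),s['force'].round(1),s['grip_width'],s['grip_force'])
Q,u,v=pts(i,np.array(i['T_tool_cam']),d)
for lo in range(-30,24,3):
    m=(abs(Q[:,1])<15)&(Q[:,0]>=lo)&(Q[:,0]<lo+3)&(Q[:,2]>-60)
    if m.any(): print(lo,np.median(Q[m,2]).round(1),end='; ')
E
python3 prof.py
```

```text
10.35 [498.8 225.7  -7.5] 1.9506748480890146 [ 1.5  0.8 -0.2] 43.27790570970346 91.37398838996887
-30 -29.3; -27 -30.6; -24 -32.0; -21 -33.3; -18 -34.6; -15 -36.0; -12 -37.3; -9 -38.6; -6 -40.0; -3 -40.7; 0 -41.6; 3 -42.9; 6 -44.1; 9 -40.3; 12 -9.0; 15 -9.1; 18 -9.0; 21 -9.0;
```

Call:
step_arm(deltas=[40,0,0,4,0,40,0,0,3,0,40,0,0,3,0,40,0,0,3,0,40,0,0,0,0], grip_force=20)

```text
clock: 10.85
position: [502.1, 226.4, -18.2]
orientation: [-3.139, -0.005, 0.032]
force: [2.8, 0.8, 13.7]
grip_width: 43.1
grip_force: 93.5
```

```bash
python3 prof.py
```

```text
10.9 [502.1 226.3 -18.2] 1.8155818276694689 [ 3.6  1.2 12.3] 43.383652364755996 93.48320603370667
-30 -33.6; -27 -34.4; -24 -35.5; -21 -36.4; -18 -37.3; -15 -38.3; -12 -39.2; -9 -40.2; -6 -40.9; -3 -42.0; 0 -42.5; 3 -42.9; 6 -43.3; 9 -39.1; 12 -18.9; 15 -18.9; 18 -19.0; 21 -18.9;
```

Call:
step_arm(deltas=[42,0,0,2,0,42,0,0,3,0,42,0,0,3,0,42,0,0,2,0,42,0,0,0,0], grip_force=20)

```text
clock: 11.4
position: [504.8, 226.8, -26.9]
orientation: [-3.137, -0.01, 0.031]
force: [9.0, 0.6, 17.4]
grip_width: 43.4
grip_force: 95.2
```

```bash
python3 prof.py
```

```text
11.45 [504.8 226.8 -26.8] 1.7865397888907708 [ 9.4 -0.6 17.8] 42.666685217530336 95.1844310760498
-30 -40.9; -27 -41.2; -24 -41.5; -21 -41.9; -18 -42.1; -15 -42.4; -12 -42.7; -9 -43.0; -6 -43.3; -3 -43.6; 0 -43.8; 3 -43.8; 6 -41.3; 9 -27.8; 12 -27.6; 15 -27.4; 18 -27.5; 21 -27.5;
```

Call:
step_arm(deltas=[42,0,0,2,0,42,0,0,1,0,50,0,0,0,0,60,0,0,0,0,60,0,0,0,0])

```text
clock: 11.95
position: [498.6, 225.1, -33.6]
orientation: [3.141, 0.001, 0.032]
force: [0.6, 0.1, -0.1]
grip_width: 60.0
grip_force: 0.0
```

Call:
step_arm(deltas=[62,0,0,0,0,62,0,0,0,0,62,0,0,-20,0,85,-20,0,-40,0,85,0,0,-40,0])

```text
clock: 12.45
position: [476.7, 223.9, 66.7]
orientation: [3.14, 0.003, 0.032]
force: [1.0, 1.7, -0.7]
grip_width: 84.7
grip_force: 0.0
```

```bash
python3 prof.py
cat > table.py <<'E'
from h import *
f=np.load('wl.npz'); i=vision.camera_info('wrist'); P,u,v=pts(i,f['C'],f['d'])
Q,_,_=pts(i,np.array(i['T_tool_cam']),f['d'])
im=f['im'].astype(float)[v,u]
m=(abs(P[:,0]-485)<60)&(abs(P[:,1]-226)<50)&(P[:,2]>8)&(P[:,2]<20)&(im[:,2]/im[:,0]<.6)
print(m.sum(),np.percentile(P[m,2],[5,50,95]),cv2.minAreaRect(P[m,:2].astype(np.float32)))
A=np.c_[P[m,:2],np.ones(m.sum())]; print(np.linalg.lstsq(A,P[m,2],rcond=None)[0])
save('t1.png',f['im'])
E
python3 table.py
```

```text
12.5 [481.2 225.6  73.7] 1.7975093071624884 [5.5 0.4 6.6] 84.98152217635703 0.0
-27 54.5; -24 54.0; -21 53.9; -18 54.2; -15 53.9; -12 53.9; -9 54.1; -6 53.9; -3 54.0; 0 53.9; 3 54.1; 6 53.8; 9 54.1; 12 53.8; 15 53.9; 18 54.0; 21 53.8; 3965 [11.59889774 12.72942635 13.80038075] ((476.7869873046875, 239.92640686035156), (70.01296997070312, 73.91545104980469), 1.7453529834747314)
[-4.24390522e-03  7.14771988e-03  1.31758455e+01]
```

Call:
step_arm(deltas=[85,0,0,0,-8.2,85,0,0,0,-8.2,85,0,0,0,-8.2,85,0,0,0,-8.2,85,0,0,0,-8.2])

```text
clock: 13.0
position: [479.2, 224.5, 66.5]
orientation: [-3.141, 0.0, 0.753]
force: [-0.6, -0.7, -0.3]
grip_width: 84.9
grip_force: 0.0
```

Call:
step_arm(deltas=[85,0,0,0,-8.2,85,0,0,0,-8.2,85,0,0,0,-8.2,85,0,0,0,-8.2,85,0,0,0,-8.2])

```text
clock: 13.5
position: [479.2, 224.5, 66.4]
orientation: [-3.141, 0.0, 1.469]
force: [0.7, -0.0, -0.4]
grip_width: 85.1
grip_force: 0.0
```

Call:
step_arm(deltas=[85,0,0,0,-8.0,85,0,0,0,0,85,0,0,0,0])

```text
clock: 13.8
position: [479.2, 224.4, 66.5]
orientation: [-3.141, -0.0, 1.598]
force: [0.8, -0.0, 0.4]
grip_width: 84.5
grip_force: 0.0
```

```bash
python3 prof.py; sed -i 's/abs(P\[:,1\]-226)<50/abs(P[:,1]-226)<35/' table.py; python3 table.py
```

```text
13.85 [479.2 224.5  66.6] 91.59473940712707 [ 0.3 -0.1  0.3] 85.17917082192115 0.0
-30 65.9; -27 65.6; -24 54.5; -21 53.8; -18 53.8; -15 53.9; -12 53.8; -9 53.8; -6 53.8; -3 53.9; 0 53.8; 3 53.9; 6 53.8; 9 53.8; 12 53.8; 15 53.8; 18 53.9; 21 54.1; 3838 [11.57917971 12.67239876 13.7015273 ] ((481.286376953125, 226.23667907714844), (60.5373649597168, 45.64934539794922), 2.2563295364379883)
[ 1.58851148e-03 -1.95273142e-03  1.23366518e+01]
```

View pics/t1.png

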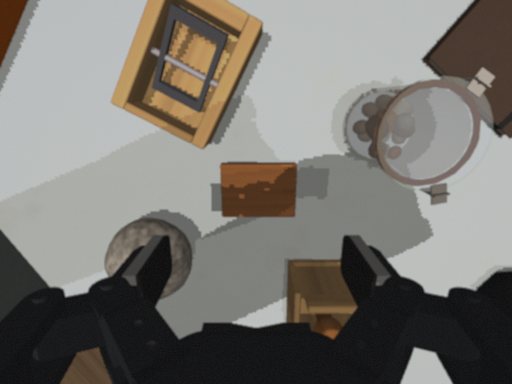

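Call:
step_arm(deltas=[85,2,2,30,-0.7,85,0,0,35,0,85,0,0,25,0,85,0,0,10,0,85,0,0,0,0])

```text
clock: 14.35
position: [480.5, 226.1, -34.2]
orientation: [-3.14, 0.001, 1.613]
force: [0.0, -0.1, -0.5]
grip_width: 85.2
grip_force: 0.0
```

Call:
step_arm(deltas=[85,0,0,0,0,70,0,0,0,0,50,0,0,0,0,50,0,0,0,0,50,0,0,0,0], grip_force=60)

```text
clock: 14.85
position: [481.9, 227.2, -31.7]
orientation: [3.14, -0.002, 1.615]
force: [-3.0, -1.2, 10.6]
grip_width: 60.2
grip_force: 63.6
```

```bash
python3 prof.py
```

```text
14.9 [482.  227.2 -31.7] 92.50716069490157 [-3.5 -1.6 10.6] 60.14200696369585 63.60511779785156
-27 -43.2; -24 -44.3; -21 -44.4; -18 -44.4; -15 -44.5; -12 -44.5; -9 -44.4; -6 -44.3; -3 -44.4; 0 -44.4; 3 -44.4; 6 -44.3; 9 -44.3; 12 -44.3; 15 -44.4; 18 -43.9; 21 -38.3;
```

Call:
step_arm(deltas=[50,0,0,-10,0,50,0,0,-25,0,50,0,0,-35,0,50,0,0,-32,0,50,0,0,0,0])

```text
clock: 15.4
position: [483.9, 228.0, 74.0]
orientation: [3.135, -0.005, 1.614]
force: [0.5, 0.5, -1.2]
grip_width: 60.0
grip_force: 65.8
```

```bash
python3 prof.py; python3 plan.py 540 -20 70 91.8 6
```

```text
15.45 [482.7 227.5  71.6] 92.51706712222382 [-0.5 -0.7 -1.5] 60.13500727909591 65.76831221580505
-27 -43.3; -24 -44.2; -21 -44.3; -18 -44.0; -15 -44.1; -12 -44.1; -9 -44.1; -6 -44.0; -3 -44.1; 0 -44.0; 3 -44.1; 6 -44.0; 9 -44.1; 12 -44.1; 15 -44.0; 18 -44.0; 21 -40.2; from [482.7 227.5  71.6] 92.5 dyaw -0.7 q7 -0.4 t 15.45
[-41.6   7.7   0.3] 0.12
[-41.6   7.8   0.3] 0.12
[-41.6   7.9   0.3] 0.12
[-41.6   8.    0.3] 0.12
[-41.6   8.1   0.3] 0.12
[-41.6   8.2   0.3] 0.12
```

Call:
step_arm(deltas=[50,-31,6,0,0.2,50,-31,6,0,0.2,50,-31,6,0,0.2,50,-31,6,0,0.1,50,-31,6,0,0])

```text
clock: 15.95
position: [516.4, 71.5, 68.1]
orientation: [-3.141, 0.0, 1.603]
force: [-0.1, -0.3, -0.7]
grip_width: 59.8
grip_force: 65.8
```

Call:
step_arm(deltas=[50,-31,6,0,0,50,-31,6,0,0,50,-31,6,0,0,50,0,0,0,0,50,0,0,0,0])

```text
clock: 16.45
position: [537.3, -20.1, 68.1]
orientation: [-3.14, 0.0, 1.601]
force: [-0.1, 1.2, -1.3]
grip_width: 60.1
grip_force: 65.7
```

```bash
python3 prof.py
python3 - <<'E'
from h import *
from scipy.optimize import minimize
def model(p,X,tol=0):
    c,s=np.cos(p[2]),np.sin(p[2]); x=(X[:,0]-p[0])*c+(X[:,1]-p[1])*s; y=-(X[:,0]-p[0])*s+(X[:,1]-p[1])*c
    return x,y
for n,c0 in (('wl','wrist'),('top0','top')):
    f=np.load(n+'.npz'); i=vision.camera_info(c0); P,u,v=pts(i,f['C'],f['d'])
    near=(abs(P[:,0]-541)<45)&(P[:,1]>-60)&(P[:,1]<170)
    if c0=='wrist': 
        Q,_,_=pts(i,np.array(i['T_tool_cam']),f['d']); near&=(Q[:,2]>-15)
    fin=near&(P[:,2]>59)&(P[:,2]<69); rim=near&(P[:,2]>46)&(P[:,2]<54)
    print(c0,fin.sum(),rim.sum(),'rim z',np.median(P[rim,2]),'rim rect',cv2.minAreaRect(P[rim,:2].astype(np.float32)),P[rim,1].min(),P[rim,1].max())
    R=P[rim]; 
    # x edges per y-bin
    ys=[];xc=[]
    for y in range(-30,160,6):
        m=abs(R[:,1]-y)<3
        if m.sum()>15:
            a,b=np.percentile(R[m,0],[1,99]); 
            if 50<b-a<62: ys.append(y);xc.append((a+b)/2)
    if len(ys)>2: k=np.polyfit(ys,xc,1); print('centreline x=',k,'angle',np.degrees(k[0]),len(ys),'x@0',np.polyval(k,0))
    h=np.histogram(P[fin,1],bins=np.arange(-40,170,2)); print([(int(b),int(c)) for b,c in zip(h[1],h[0]) if c>3])
E
```

```text
16.5 [537.3 -19.   68.1] 91.82805802662743 [-0.8  0.  -1.4] 60.208863339046815 65.71548342704773
-27 -43.2; -24 -44.2; -21 -44.3; -18 -44.3; -15 -44.2; -12 -44.2; -9 -44.3; -6 -44.3; -3 -44.3; 0 27.1; 3 -44.1; 6 -44.1; 9 -44.0; 12 -44.1; 15 -43.9; 18 -43.9; 21 -40.0; wrist 4218 5661 rim z 50.61327176148316 rim rect ((542.0602416992188, 44.749267578125), (56.19804000854492, 127.16710662841797), 1.7980488538742065) -19.395315782715457 109.02092000850338
centreline x= [-3.29965674e-02  5.43437725e+02] angle -1.890564050466025 15 x@0 543.4377253689336
[(26, 106), (28, 212), (30, 226), (32, 101), (36, 8), (38, 88), (40, 95), (42, 99), (44, 114), (46, 112), (48, 86), (50, 97), (52, 113), (54, 106), (56, 119), (58, 105), (60, 132), (62, 124), (64, 103), (66, 130), (68, 124), (70, 130), (72, 137), (74, 135), (76, 128), (78, 127), (80, 130), (82, 57), (86, 6), (88, 356), (90, 292), (92, 265), (94, 55)]
top 237 434 rim z 49.83767958695148 rim rect ((539.9998779296875, 60.507110595703125), (59.751930236816406, 193.6338653564453), 0.6046671867370605) -36.373960228263655 157.55540663189592
centreline x= [-3.36371603e-02  5.42565725e+02] angle -1.9272673226673565 12 x@0 542.5657249413437
[(-34, 14), (-32, 11), (28, 14), (30, 9), (32, 4), (42, 7), (48, 5), (50, 4), (54, 6), (56, 7), (60, 5), (62, 4), (66, 6), (68, 7), (72, 5), (74, 5), (78, 6), (80, 5), (90, 11), (92, 13), (118, 6), (122, 5), (124, 5), (128, 5), (130, 6), (150, 10), (152, 4), (154, 14)]
```

Run:
```python
from h import *
f=np.load('wl.npz'); i=vision.camera_info('wrist'); P,u,v=pts(i,f['C'],f['d']); Q,_,_=pts(i,np.array(i['T_tool_cam']),f['d'])
r=f['im'].astype(float)[v,u]; m=(abs(Q[:,2]+44.2)<2)&(abs(Q[:,1])<40)&(abs(Q[:,0])<35)
print(m.sum()); 
b=m&(r[:,2]/r[:,0]<.65); print('brown',cv2.minAreaRect(Q[b,:2].astype(np.float32)),cv2.minAreaRect(P[b,:2].astype(np.float32)),b.sum())
for y in (-20,-10,0,10,20):
    k=b&(abs(Q[:,1]-y)<3); print(y,np.percentile(Q[k,0],[0,1,99,100]).round(1))
for x in (-10,0,10):
    k=b&(abs(Q[:,0]-x)<3); print(x,np.percentile(Q[k,1],[0,1,99,100]).round(1))
A=np.c_[Q[b,:2],np.ones(b.sum())]; print(np.linalg.lstsq(A,Q[b,2],rcond=None)[0])
```

```text
10322
brown ((-1.3362445831298828, 0.29055213928222656), (47.09649658203125, 62.19857406616211), 0.13375020027160645) ((537.67578125, -21.453628540039062), (62.198429107666016, 47.09656524658203), 1.5918933153152466) 10173
-20 [-24.5 -23.2  21.7  22.3]
-10 [-24.3 -23.2  21.7  22.1]
0 [-24.9 -23.1  21.8  22. ]
10 [-24.5 -23.3  21.7  22. ]
20 [-24.3 -23.4  21.8  22.1]
-10 [-30.  -29.5  30.   30.6]
0 [-30.2 -29.4  29.9  30.4]
10 [-30.2 -29.6  30.3  31.4]
[ 3.25135581e-03  2.20656111e-03 -4.42369219e+01]
```

Call:
step_arm(deltas=[50,10,3,0,0,50,9,3,0,0,50,0,0,12,0,50,0,0,13,0,50,0,0,0,0])

```text
clock: 17.0
position: [541.5, -0.5, 41.2]
orientation: [-3.138, 0.001, 1.603]
force: [0.5, 0.1, -1.1]
grip_width: 60.2
grip_force: 65.7
```

Call:
step_arm(deltas=[50,0,0,0,0,50,0,0,0,0])

```text
clock: 17.2
position: [543.4, -0.7, 43.8]
orientation: [3.141, 0.0, 1.602]
force: [1.0, 0.3, -1.3]
grip_width: 59.8
grip_force: 65.7
```

```bash
cat > fit.py <<'E'
from h import *
s=manip.read_state(); im,d,i,C=take('wrist'); np.savez('wl.npz',im=im,d=d,C=C); print(s['clock'],s['position'].round(1),np.degrees(s['orientation'][2]).round(2),s['force'].round(1),s['grip_width'])
P,u,v=pts(i,C,d); Q,_,_=pts(i,np.array(i['T_tool_cam']),d); r=im.astype(float)[v,u]
b=(abs(Q[:,2]+44.2)<2)&(abs(Q[:,1])<40)&(abs(Q[:,0])<35)&(r[:,2]/r[:,0]<.65); print('lid',cv2.minAreaRect(P[b,:2].astype(np.float32)),np.median(P[b,2]))
near=(abs(P[:,0]-541)<45)&(P[:,1]>24)&(P[:,1]<170)
R=P[near&(P[:,2]>47)&(P[:,2]<53)]; ys=[];xc=[]
for y in range(20,160,6):
    m=abs(R[:,1]-y)<3
    if m.sum()>15:
        a,c=np.percentile(R[m,0],[1,99])
        if 50<c-a<62: ys.append(y);xc.append((a+c)/2)
k=np.polyfit(ys,xc,1); print('x@-1.5',np.polyval(k,-1.5),k,len(ys),'rim',np.median(R[:,2]))
F=P[near&(P[:,2]>62.5)&(P[:,2]<67)]
for lo,hi in ((24,37),(85,98)):
    m=(F[:,1]>lo)&(F[:,1]<hi); print('fin y',np.percentile(F[m,1],[2,98]).round(1),F[m,0].mean().round(1),m.sum())
E
python3 fit.py
```

```text
17.2 [543.4  -0.7  43.8] 91.8 [ 1.   0.3 -1.3] 59.780144920331495
lid ((543.7533569335938, -1.6924171447753906), (61.60589599609375, 46.7580451965332), 1.1965292692184448) 88.0824381114196
x@-1.5 543.4377668110811 [-2.94191843e-02  5.43393638e+02] 9 rim 50.67964877853362
fin y [27.  32.9] 542.6 742
fin y [88.5 94.4] 540.5 1035
```

Call:
step_arm(deltas=[50,0,0,12,0,50,0,0,8,0,50,0,0,4,0,50,0,0,2,0,50,0,0,0,0])

```text
clock: 17.75
position: [543.1, -0.4, 17.3]
orientation: [-3.141, 0.0, 1.603]
force: [-0.7, -0.3, -0.5]
grip_width: 59.7
grip_force: 65.7
```

Call:
step_arm(deltas=[50,0,0,1,0,50,0,0,1,0,50,0,0,1,0,50,0,0,0,0])

```text
clock: 18.15
position: [543.3, -0.3, 14.7]
orientation: [3.142, -0.0, 1.603]
force: [-0.0, -0.2, -0.9]
grip_width: 60.0
grip_force: 65.7
```

```bash
python3 fit.py
```

```text
18.15 [ 5.433e+02 -3.000e-01  1.470e+01] 91.83 [-0.  -0.2 -0.9] 60.01509525515649
lid ((543.4668579101562, 0.6676597595214844), (61.55962371826172, 64.98786163330078), 1.534745454788208) 58.931891602773106
x@-1.5 544.5163319794818 [-4.05289549e-02  5.44455539e+02] 8 rim 50.70382985461923
fin y [26.5 32.8] 542.3 1085
fin y [88.3 94.1] 540.7 1595
```

Call:
step_arm(deltas=[50,0,0,0.5,0,50,0,0,0.5,0,50,0,0,0,0])

```text
clock: 18.5
position: [543.4, -0.4, 14.4]
orientation: [3.141, -0.001, 1.603]
force: [-4.7, -0.5, 8.9]
grip_width: 59.9
grip_force: 66.7
```

Call:
step_arm(deltas=[66,0,0,0,0,75,0,0,0,0,80,0,0,0,0,80,0,0,0,0])

```text
clock: 18.9
position: [543.3, -0.4, 13.6]
orientation: [-3.142, 0.0, 1.603]
force: [-0.7, -0.2, 0.0]
grip_width: 80.1
grip_force: 0.0
```

Call:
step_arm(deltas=[80,0,0,-20,0,80,0,0,-40,0,80,-25,0,-30,0,80,-25,0,0,0,80,0,0,0,0])

```text
clock: 19.4
position: [545.3, -54.2, 104.9]
orientation: [3.139, 0.001, 1.598]
force: [-0.7, -0.5, -0.5]
grip_width: 80.0
grip_force: 0.0
```

Call:
step_arm(deltas=[80,0,0,0,0,80,0,0,0,0])

```text
clock: 19.6
position: [544.6, -49.4, 103.2]
orientation: [-3.141, -0.0, 1.604]
force: [0.3, -0.6, -0.3]
grip_width: 80.1
grip_force: 0.0
```

Run:
```python
from h import *
im,d,i,C=take('wrist'); P,u,v=pts(i,C,d); r=im.astype(float)[v,u]; print(manip.read_state()['position'])
for n,yc in (('new',-1.3),('cover',60.4)):
    m=(abs(P[:,0]-542)<35)&(abs(P[:,1]-yc)<25.5)&(P[:,2]>54)&(P[:,2]<70)&(r[:,2]/r[:,0]<.6)
    A=np.c_[P[m,:2]-[542,yc],np.ones(m.sum())]; print(n,cv2.minAreaRect(P[m,:2].astype(np.float32)),np.linalg.lstsq(A,P[m,2],rcond=None)[0].round(4),m.sum())
im,d,i,C=take('top'); f=np.load('top0.npz')
P1,_,_=pts(i,C,d); 
for l in ('stamp_mid','jar_mid','tin_mid','ball_mid','black_vase_mid'):
    for q in cut_out('top',l)[:1]: p,_,_=pts(i,C,d,q['region']); p0,_,_=pts(i,C,f['d'],q['region']); print(l,round(q['confidence'],2),np.median(p,0).round(),np.median(p0,0).round())
```

```text
[544.61374589 -49.28077866 103.14598922]
new ((543.824462890625, -1.5020694732666016), (60.966522216796875, 45.22074508666992), 1.8911314010620117) [-4.00000e-04 -3.00000e-04  5.87032e+01] 5027
cover ((541.89892578125, 60.43244171142578), (61.02170181274414, 45.837520599365234), 1.8143987655639648) [-1.80000e-03  4.90000e-03  5.86512e+01] 6495
jar_mid 0.77 [572. 279.  79.] [573. 279.  80.]
tin_mid 0.73 [539. 103.  49.] [539. 104.  49.]
ball_mid 0.71 [392. 170.  47.] [392. 170.  47.]
black_vase_mid 0.77 [702. 133.  72.] [701. 134.  71.]
```

The lid sits level at 58.7 mm, the same height as the seated cover. The gripper is clear, and the jar, ball and vase have not moved.

```bash
python3 -c "
from cell import sign_off; print(sign_off())"
```

```text
the job is handed in; nothing more can be done
None
```

The spare lid is on the cork well, level and fully home at the same height as the existing cover; I handed it in at about 20 s. The jar, ball and vase checked unmoved; I did not re-measure the tin, stamp or cork.

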